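# Fit the plug gauge into the tablet-press die

## Task

Check the bore of the tablet-press die: take the plug gauge with the square handle out of the stand, lean it over by ten to twenty degrees so that one edge of its foot enters the die's bore first, then, feeling your way, straighten it and slide it gently fully home until its collar sits on the die, and let go. The bore is a close fit and is not exactly in the middle of the holder, so never force the gauge; leave the slim round-handled gauge, the feed shoe, the vial and the dish where they are.

Things in the scene. Friction and masses are not known exactly. Their poses are not given: they have to be found in the camera images.
- gauge: steel plug gauge with a SQUARE handle, 86 mm tall, about 0.16 kg, in one of the stand's two holes, foot 9 mm above the worktop. Origin: centre of its foot, z up. From the foot up: round shank 20 mm in diameter, 36 mm long, its foot bevelled 1 mm; collar 30 mm in diameter, 4 mm thick; square handle 22 x 22 mm, 46 mm long (40 to 86 mm above the foot), its faces looking along x and y
- gauge_foot (a point): centre of the foot of the gauge (same as its origin), axes as the gauge
- gauge_stand: white plastic block 150 x 50 x 45 mm, fixed, with two holes of 25 mm at x = -45 and +45 mm of its own frame (which gauge is in which hole varies). Origin: centre of its underside
- die_holder: fixed fixture: dark base plate 110 x 110 x 10 mm, aluminium frame 90 x 90 mm, 34 mm high, and clamped rigidly in it a square steel die 48 x 48 mm, its flat top 50 mm above the worktop. The die's upright bore, 21 mm in diameter and 40 mm deep, sharp-edged, is 1 mm wider than the gauge's shank and deeper than it is long. Origin: centre of the underside, z up
- die_face (a point): point at the height of the die's top face, in the middle of the HOLDER, axes as the holder (any yaw: the holder looks alike from all four sides). The die is clamped off-centre: the bore's axis lies 3 to 7 mm sideways from this point, by an amount and in a direction that differ each time and that no reading gives: find it by sight and feel
- slim_gauge: bystander: the other steel gauge with a ROUND handle 18 mm in diameter and a thinner shank 14 mm in diameter, collar 30 mm, 86 mm tall, in the other hole of the stand. Origin: centre of its foot
- feed_shoe: bystander: small folded steel chute 52 x 82 x 32 mm lying loose on the worktop. Origin: centre of its underside
- vial: bystander: small vial with screw cap, 30 mm in diameter, 60 mm tall, loose. Origin: centre of its underside
- petri: bystander: flat clear dish 60 mm in diameter, 14 mm tall, loose. Origin: centre of its underside
Mind the look-alikes: they are no part of the job. Leave any yellow look-alike of the gauge alone.

How it is judged (in metres and radians):
On the way, in this order (a step that is already met when the one before it is completed fails the run):
1. the gauge is lifted clear of the stand (height (world z) of gauge above 0.055 m), for 0.1 s.
2. the gauge, leaning by more than 6 degrees, has the middle of its foot below the level of the die's top face inside the bore, so its low edge is in the bore (angle between gauge's own z axis and vertical between 0.105 and 0.6 rad and z of gauge_foot in the frame of die_face below 0 m and horizontal distance between gauge_foot and die_face below 0.016 m), for 0.1 s.
3. the gauge is upright and fully home, its collar on the die (angle between gauge's own z axis and vertical below 0.05 rad and z of gauge_foot in the frame of die_face below -0.034 m and horizontal distance between gauge_foot and die_face below 0.01 m), for 0.1 s.
At the end, for the whole second after the job is handed in: the square-handled gauge stands upright (within 3 degrees) in the die's bore, fully home: foot at least 34 mm below the die's top face (36 mm is collar on die) and within 10 mm of the holder's centre, at rest and released (all of step 3 and linear speed of gauge below 0.02 m/s); the robot touches nothing.
It fails at once if the gauge is forced: it presses on the die or its holder with more than 35 N (contact force between gauge and die_holder above 35 N).
It fails at once if the fingers press on the die or its holder with more than 35 N (contact force between the fingers and die_holder above 35 N).
It fails at once if a bystander (slim gauge, feed shoe, vial, dish) is moved more than 15 mm (distance of any of slim_gauge, feed_shoe, vial, petri from where it was at the start of the episode above 0.015 m).
It also fails if it takes over 67 s, if anything falls off the work surface, if the arm or the gripper's body presses on something with over 40 N, if the wrist force passes 120 N, or if a joint passes its speed limit or range.

## Robot

A 6-joint arm with a two-finger parallel gripper is mounted at the origin on a cart in front of the work surface, level with it; the furniture and walls round the work are solid. World frame = base frame: x ahead of the robot, y to its left, z up, the work surface at z = 0. Lengths are in m, angles in degrees, forces in N, time in s.
With the tool pointing down it reaches from about 0.4 to 0.825 m from the base axis. Payload 7 kg.
Tool frame: the origin (TCP) lies midway between the tips of the shut fingers; the grasp point (between the pads) lies 19 mm behind it; z points along the fingers, y is the line along which they close (so a half turn about z gives the same grasp; the last joint's range is limited). The gripper opens to 88 mm and grips with 3 to 60 N. Pads are 19 mm wide; open, the fingers measure 130 mm over their backs; the gripper's body (78 mm by 193 mm) begins 47 mm behind the grasp point.
Start: joints at [90.361, 20.546, 0.682, 0, -70.136, -16.507], TCP at [0.188, 0.648, 0.227] pointing down, gripper open.
Joint ranges: [-176.03, 176.03], [-82.01, 121.73], [-58.28, 71.71], [-173.87, 95.51], [-174.79, -0.11], [-173.66, 173.66]. Speed limits (degrees/s): [136.94, 136.94, 172.46, 180, 180, 180].

## Interface

Orientations are given as [roll, pitch, yaw] about the fixed x, y, z axes, in that order (R = Rz(yaw) Ry(pitch) Rx(roll)).
In Python, from plant import r gives the robot as it stands. The module is installed in compiled form; this text tells all that it offers.
- The arm moves only by the tool play_rows, never from a script. Its argument "rows" is a list of rows, each an object with "slide": the shift along the tool's x, y, z as a fraction of full scale, a list of three; "delta_rot": the turn, a rotation vector about the tool's x, y, z as a fraction of full scale, a list of three; "fingers": the opening, from -1 (shut) to 1 (fully open). In form: [{"slide": [x, y, z], "delta_rot": [rx, ry, rz], "fingers": fingers}, ...]. A call has 1 to 8 rows; each row shifts and turns the commanded pose from where the row before left it, along the tool's axes as they then stand; what a row does not reach is not made up. Full scale, the value 1, is 0.15 m for a shift and 0.08 rad for a turn. A row lasts 1/8 s, in which the tool goes at most 62.5 mm and 10.7 degrees, less where a joint would pass 70% of its speed; a pose out of reach is approached as far as the arm can. A call with a number of a shift or a turn outside -1 to 1 is refused whole. A call with a gripper value outside its range is refused whole. The fingers move at their own pace and stop on an object; "squeeze" is the grip in N (left out, the last holds). Time passes only in rows, so rows that do not move let the fingers close. It gives the time, the measured TCP pose, the force, the opening and the grip force at its end, in the units of the state.
- r.get_state(): the state, without advancing time (a new reading comes with each control period).
- r.capture(name): name is "scene" or "side" or "wrist"; returns a dict with "image" (400x640x3 uint8, blue, green, red), "fx", "fy", "cx", "cy" (pixels), "R" (3x3) and "t" (3): a world point X has camera coordinates R X + t; the wrist camera has in their place "T_tool_cam" (4x4, takes a point from camera to tool coordinates, whose origin is the TCP and whose axes are the flange's). Camera axes: x right, y down, z forward; pixel columns grow to the right and rows downward; lengths in m; the calibration is good to about 2 mm. A picture is of the moment at which its call begins: read the wrist's pose just before it. There is no depth.
- r.close_job(): hands the job in; it is judged then, once.
The state is a dict: "time_s": time; "joints": joint angles; "qd": joint speeds; "joint_torque": joint torques, N m; "tcp_pos": TCP position; "eef_rot": TCP orientation; "contact_force": force on the tool from outside, world axes, zero at the start; "moment": the same for the moment, N m; "gripper_width": finger opening in m; "gripper_force": force on a finger pad.
Only numpy, scipy, OpenCV 4.12 (cv2) and the standard library are available. Lean on these libraries where they do the work, as an engineer would, in place of code of your own. Each camera call takes 0.05 s, during which the arm holds its last target. There are 200 camera calls.

## Working session

There is one attempt and no reset: what is moved stays moved. The work goes in short steps, Python scripts to look and compute and a tool call to move; the robot and the scene stay as the last step left them, time stands still between calls to the robot, and variables do not carry over. Pictures are saved under pics/ and viewed, at most 10 in all, crops included, and the job is handed in when it is done.

Besides the shell and the picture viewer there is one more tool, called after ">>>" in YAML: its name, and indented under it one key for each argument. play_rows: Moves the arm, as the interface text tells. Shift numbers are shares of 0.15 m and turn numbers shares of 0.08 rad, none past 1 either way. Its arguments: {"type":"object","properties":{"rows":{"type":"array"},"squeeze":{"type":"number"}},"required":["rows"]}

```bash
mkdir -p pics
cat > h.py <<'E'
import numpy as np, cv2
from scipy.spatial.transform import Rotation as Ro
from plant import r
def tool():
    s=r.get_state(); return Ro.from_euler('xyz',s['eef_rot'],degrees=True).as_matrix(),np.array(s['tcp_pos']),s
def cam(n):
    R,p,s=tool(); c=r.capture(n)
    if n=='wrist':
        T=np.array(c['T_tool_cam']); Rwc=R@T[:3,:3]; o=R@T[:3,3]+p
        c['R']=Rwc.T; c['t']=-Rwc.T@o
    c['R']=np.array(c['R']);c['t']=np.array(c['t']); return c
def pix(c,X):
    q=c['R']@np.array(X)+c['t']; return c['fx']*q[0]/q[2]+c['cx'],c['fy']*q[1]/q[2]+c['cy']
def at_z(c,u,v,z):
    d=c['R'].T@np.array([(u-c['cx'])/c['fx'],(v-c['cy'])/c['fy'],1]); o=-c['R'].T@c['t']
    return (o+d*(z-o[2])/d[2]).round(4)
def save(c,n): np.savez('pics/'+n,**{k:c[k] for k in('R','t','fx','fy','cx','cy','image')})
def load(n):
    d=np.load('pics/'+n+'.npz'); return {k:d[k] for k in d}
E
python3 - <<'E'
from h import *
ims=[]
for n in('scene','side','wrist'):
    c=cam(n); save(c,n+'0'); cv2.imwrite(f'pics/{n}0.png',c['image'])
print(r.get_state())
E
```

```text
{'time_s': 0.15, 'joints': array([ 9.03599878e+01,  2.05835101e+01,  6.46636620e-01, -1.58921477e-02,
       -7.01357517e+01, -1.65076875e+01]), 'qd': array([ 0.02875269, -0.11883837,  0.20318031,  0.16088936, -0.07087034,
       -0.03390062]), 'joint_torque': array([ 2.92739223e-04, -5.83276784e+01,  2.93288219e+01,  7.00105235e+00,
        8.78336316e-03, -1.05416620e-04]), 'tcp_pos': array([0.18763364, 0.64801615, 0.22582315]), 'eef_rot': array([ 1.79926123e+02, -6.31227005e-03, -1.61531052e+01]), 'contact_force': array([ 0.89227124, -0.903801  , -0.04823152]), 'moment': array([-0.00154127, -0.06684661,  0.01423051]), 'gripper_force': 0.0, 'gripper_width': 0.08753947858811348}
```

View pics/scene0.png

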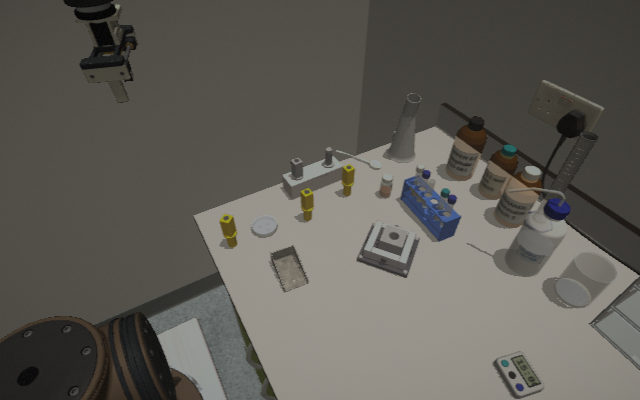

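View pics/side0.png

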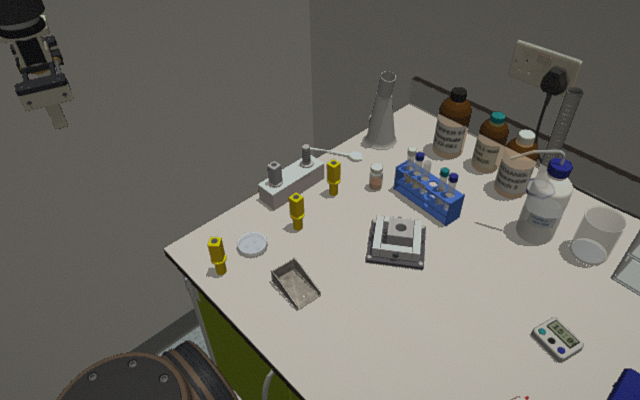

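The white stand is at about (315,178) in the scene view. The steel gauge in its left hole (scene 297,167; side 274,172) looks square-handled. The one in the right hole (scene 328,156; side 306,153) looks slimmer and round. Three yellow look-alikes are at (229,230), (307,203) and (348,180). The die holder is at about (390,247). I'll confirm with one enlarged crop.

Run:
```python
from h import *
a=load('scene0');b=load('side0')
A=cv2.resize(a['image'][140:210,270:370],(800,560),interpolation=3)[:, :560*800//800]
x=cv2.resize(a['image'][140:200,275:355],(400,300),interpolation=3)
y=cv2.resize(b['image'][140:215,250:350],(400,300),interpolation=3)
z=cv2.resize(a['image'][215:275,352:432],(400,300),interpolation=3)
w=cv2.resize(b['image'][205:275,355:435],(400,300),interpolation=3)
cv2.imwrite('pics/crop1.png',np.vstack([np.hstack([x,y]),np.hstack([z,w])]))
for n,c,u,v,zz in(('sq',a,296,161,.095),('sq',b,274,166,.095),('rd',a,328,150,.095),('rd',b,306,147,.095),('die',a,394,236,.05),('die',b,401,227,.05)): print(n,at_z(c,u,v,zz))
for c in(a,b): print('cam',-c['R'].T@c['t'],c['fx'])
```

```text
sq [0.4748 0.3663 0.095 ]
sq [0.4757 0.3679 0.095 ]
rd [0.562  0.3653 0.095 ]
rd [0.566 0.37  0.095]
die [0.5636 0.0955 0.05  ]
die [0.5663 0.0995 0.05  ]
cam [ 0.17746339 -0.26451512  0.66267567] 377.94876252254255
cam [ 0.00507113 -0.29171538  0.74809627] 502.3626584299178
```

View pics/crop1.png

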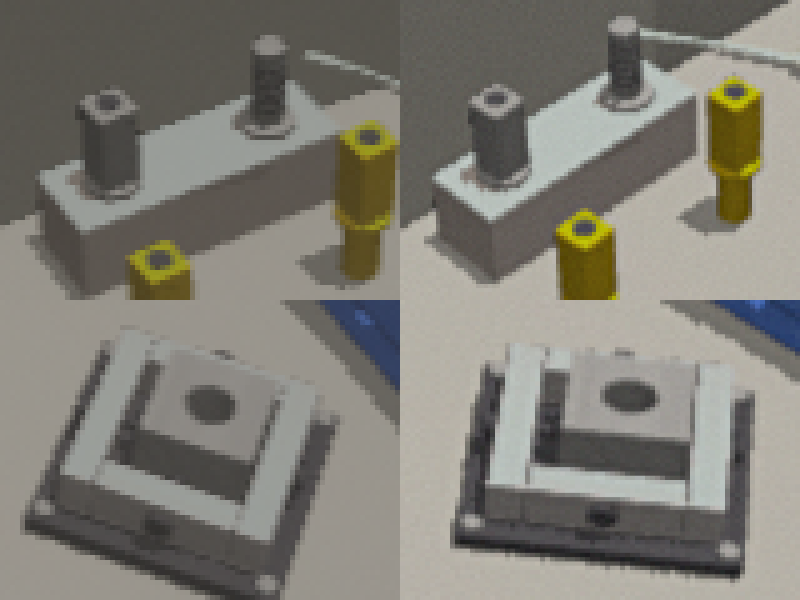

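```bash
cat >> h.py <<'E'
def plan(pos,rpy):
    R,p,s=tool(); Rt=Ro.from_euler('xyz',rpy,degrees=True).as_matrix()
    print('total slide (fs, current tool axes)',(R.T@(np.array(pos)-p)/.15).round(3),'turn (fs)',(Ro.from_matrix(R.T@Rt).as_rotvec()/.08).round(3))
E
python3 - <<'E'
from h import *
c=load('scene0')
for u,v in((229,218),(307,191),(348,166)): print('yellow top',at_z(c,u,v,.086))
for u,v in((229,246),(307,220),(348,194)): print('yellow foot',at_z(c,u,v,.0))
w=r.capture('wrist'); print(np.array(w['T_tool_cam']).round(3),w['fx'],w['fy'],w['cx'],w['cy'])
plan([.475,.367,.227],[180,0,0])
E
```

```text
yellow top [0.2756 0.2804 0.086 ]
yellow top [0.4529 0.2717 0.086 ]
yellow top [0.5779 0.299  0.086 ]
yellow foot [0.2611 0.2825 0.    ]
yellow foot [0.4471 0.265  0.    ]
yellow foot [0.5784 0.2911 0.    ]
[[-0.001 -0.97  -0.245  0.065]
 [ 1.    -0.001 -0.    -0.   ]
 [ 0.    -0.245  0.97  -0.158]
 [ 0.     0.     0.     1.   ]] 351.22050242645173 351.22050242645173 317.2168378389416 201.80409815526232
total slide (fs, current tool axes) [ 2.361  1.267 -0.005] turn (fs) [ 0.012  0.    -3.524]
```

>>> play_rows:
  rows:
    - {"slide": [0.337, 0.181, 0], "delta_rot": [0, 0, 0], "fingers": 1}
    - {"slide": [0.337, 0.181, 0], "delta_rot": [0, 0, 0], "fingers": 1}
    - {"slide": [0.337, 0.181, 0], "delta_rot": [0, 0, 0], "fingers": 1}
    - {"slide": [0.337, 0.181, 0], "delta_rot": [0, 0, 0], "fingers": 1}
    - {"slide": [0.337, 0.181, 0], "delta_rot": [0, 0, 0], "fingers": 1}
    - {"slide": [0.337, 0.181, 0], "delta_rot": [0, 0, 0], "fingers": 1}
    - {"slide": [0.337, 0.181, 0], "delta_rot": [0, 0, 0], "fingers": 1}

```text
time_s: 1.08
tcp_pos: [0.4758, 0.3659, 0.2267]
eef_rot: [-180.0, -0.0, -16.1]
contact_force: [0.4, 0.3, 0.5]
gripper_width: 0.0876
gripper_force: 0.0
```

>>> play_rows:
  rows:
    - {"slide": [0, 0, 0], "delta_rot": [0, 0, -0.9], "fingers": 1}
    - {"slide": [0, 0, 0], "delta_rot": [0, 0, -0.9], "fingers": 1}
    - {"slide": [0, 0, 0], "delta_rot": [0, 0, -0.9], "fingers": 1}
    - {"slide": [0, 0, 0], "delta_rot": [0, 0, -0.82], "fingers": 1}
    - {"slide": [0, 0, 0], "delta_rot": [0, 0, 0], "fingers": 1}
    - {"slide": [0, 0, 0], "delta_rot": [0, 0, 0], "fingers": 1}

```text
time_s: 1.82
tcp_pos: [0.4747, 0.3674, 0.2265]
eef_rot: [180.0, 0.0, -0.1]
contact_force: [0.1, 0.1, 0.6]
gripper_width: 0.0878
gripper_force: 0.0
```

Run:
```python
from h import *
c=cam('wrist'); save(c,'wrist1'); cv2.imwrite('pics/wrist1.png',c['image'])
s=r.get_state();print(s['tcp_pos'],s['eef_rot'],s['joints'],s['time_s'])
print(pix(c,[.475,.367,.095]))
```

```text
[0.47469465 0.36740407 0.22650475] [ 1.79994993e+02  5.67731586e-03 -7.45738885e-02] [ 5.63720043e+01  1.35765070e+01 -9.14108808e+00 -2.12922462e-03
 -6.72897152e+01  3.35542443e+01] 1.875
(np.float64(318.5510461096543), np.float64(191.9171003983861))
```

View pics/wrist1.png

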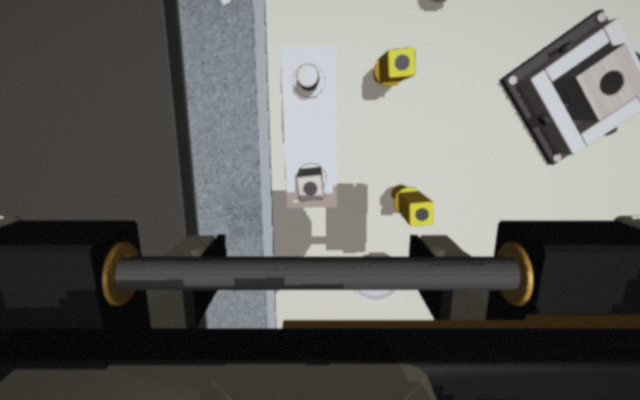

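Wrist view: the square-handled gauge's top is at about (310,187) and roughly aligned with the tool. The slim one is at (307,76). The bore is at (611,82) in a holder yawed about 30°.

Run:
```python
from h import *
c=load('wrist1')
print('sq',at_z(c,310,187.5,.095),'rd',at_z(c,307,75,.095),'bore',at_z(c,611,82,.05))
cr=np.vstack([np.hstack([cv2.resize(c['image'][155:215,275:345],(420,360),interpolation=2),np.zeros((360,20,3),np.uint8)])])
d=cv2.resize(c['image'][0:170,490:640],(318,360),interpolation=2)
cv2.imwrite('pics/crop2.png',np.hstack([cr,d]))
```

```text
sq [0.4788 0.3742 0.095 ] rd [0.5682 0.3758 0.095 ] bore [0.566  0.1024 0.05  ]
```

View pics/crop2.png

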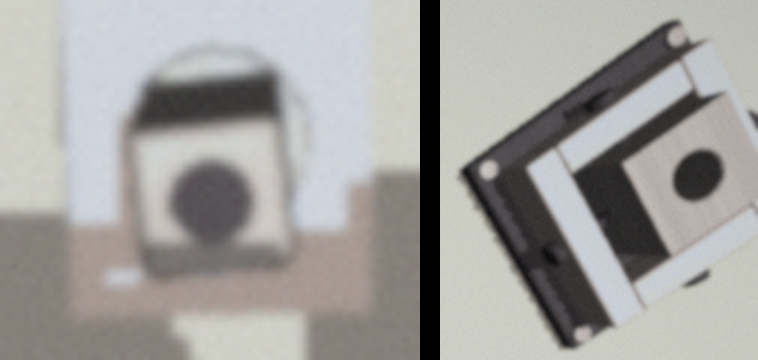

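The gauge is yawed about +5°. I'll descend partway, align, and refine.

>>> play_rows:
  rows:
    - {"slide": [0.027, -0.04, 0.19], "delta_rot": [0, 0, -0.5], "fingers": 1}
    - {"slide": [0, 0, 0.19], "delta_rot": [0, 0, -0.5], "fingers": 1}
    - {"slide": [0, 0, 0], "delta_rot": [0, 0, 0], "fingers": 1}
    - {"slide": [0, 0, 0], "delta_rot": [0, 0, 0], "fingers": 1}

```text
time_s: 2.38
tcp_pos: [0.4793, 0.3738, 0.1707]
eef_rot: [-180.0, -0.1, 4.5]
contact_force: [0.3, -0.3, 0.4]
gripper_width: 0.0877
gripper_force: 0.0
```

Run:
```python
from h import *
c=cam('wrist'); save(c,'wrist2'); 
print(pix(c,[.4788,.3742,.095]),tool()[1])
cr=c['image'][110:280,200:440]
cv2.imwrite('pics/wrist2c.png',cv2.resize(cr,(720,510),interpolation=2))
```

```text
(np.float64(317.8406824542061), np.float64(210.85493854192507)) [0.47941737 0.37399796 0.17106889]
```

View pics/wrist2c.png

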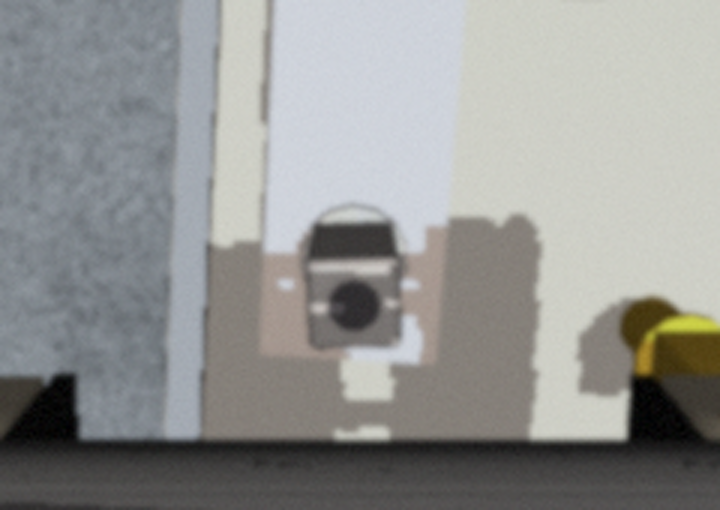

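The gauge top is within 0.2 mm of the prediction and aligned. Next I descend and grip.

>>> play_rows:
  rows:
    - {"slide": [0, 0, 0.3], "delta_rot": [0, 0, 0], "fingers": 1}
    - {"slide": [0, 0, 0.25], "delta_rot": [0, 0, 0], "fingers": 1}
    - {"slide": [0, 0, 0.15], "delta_rot": [0, 0, 0], "fingers": 1}
    - {"slide": [0, 0, 0.053], "delta_rot": [0, 0, 0], "fingers": 1}
    - {"slide": [0, 0, 0], "delta_rot": [0, 0, 0], "fingers": 0}
    - {"slide": [0, 0, 0], "delta_rot": [0, 0, 0], "fingers": -0.3}
    - {"slide": [0, 0, 0], "delta_rot": [0, 0, 0], "fingers": -1}
    - {"slide": [0, 0, 0], "delta_rot": [0, 0, 0], "fingers": -1}
  squeeze: 40

```text
time_s: 3.42
tcp_pos: [0.479, 0.3736, 0.0572]
eef_rot: [-180.0, -0.0, 4.6]
contact_force: [0.9, 0.9, 0.7]
gripper_width: 0.0527
gripper_force: 0.0
```

>>> play_rows:
  rows:
    - {"slide": [0, 0, 0], "delta_rot": [0, 0, 0], "fingers": -1}
    - {"slide": [0, 0, 0], "delta_rot": [0, 0, 0], "fingers": -1}
    - {"slide": [0, 0, 0], "delta_rot": [0, 0, 0], "fingers": -1}

```text
time_s: 3.8
tcp_pos: [0.4788, 0.3734, 0.0566]
eef_rot: [180.0, 0.0, 4.6]
contact_force: [0.1, 0.0, 0.1]
gripper_width: 0.0232
gripper_force: 0.0
```

>>> play_rows:
  rows:
    - {"slide": [0, 0, 0], "delta_rot": [0, 0, 0], "fingers": -1}
    - {"slide": [0, 0, 0], "delta_rot": [0, 0, 0], "fingers": -1}
    - {"slide": [0, 0, 0], "delta_rot": [0, 0, 0], "fingers": -1}

```text
time_s: 4.18
tcp_pos: [0.4788, 0.3734, 0.0566]
eef_rot: [180.0, 0.0, 4.6]
contact_force: [-0.5, 0.1, -0.1]
gripper_width: 0.0219
gripper_force: 39.9
```

>>> play_rows:
  rows:
    - {"slide": [0, 0, -0.1], "delta_rot": [0, 0, 0], "fingers": -1}
    - {"slide": [0, 0, -0.2], "delta_rot": [0, 0, 0], "fingers": -1}
    - {"slide": [0, 0, -0.3], "delta_rot": [0, 0, 0], "fingers": -1}
    - {"slide": [0, 0, -0.25], "delta_rot": [0, 0, 0], "fingers": -1}
    - {"slide": [0, 0, 0], "delta_rot": [0, 0, 0], "fingers": -1}

```text
time_s: 4.8
tcp_pos: [0.4802, 0.3749, 0.1888]
eef_rot: [-179.7, -0.3, 4.6]
contact_force: [0.2, 0.2, -2.2]
gripper_width: 0.0221
gripper_force: 39.9
```

Run:
```python
from h import *
s=r.get_state();print(s['tcp_pos'],s['eef_rot'],s['gripper_width'],s['gripper_force'],s['contact_force'],s['moment'])
plan([.566-.12,.1024,.185],[180,0,4.6])
```

```text
[0.48021033 0.37487414 0.18882407] [-179.70573751   -0.29690029    4.59701324] 0.02205775784102404 39.9245810508728 [ 0.15829     0.15779215 -2.15750282] [-0.04810264  0.01003323  0.00676517]
total slide (fs, current tool axes) [-0.373  1.792  0.014] turn (fs) [-0.064 -0.065 -0.   ]
```

>>> play_rows:
  rows:
    - {"slide": [-0.018, 0.2, 0], "delta_rot": [0, 0, 0], "fingers": -1}
    - {"slide": [-0.018, 0.33, 0], "delta_rot": [0, 0, 0], "fingers": -1}
    - {"slide": [-0.018, 0.38, 0], "delta_rot": [0, 0, 0], "fingers": -1}
    - {"slide": [-0.018, 0.38, 0], "delta_rot": [0, 0, 0], "fingers": -1}
    - {"slide": [-0.018, 0.33, 0], "delta_rot": [0, 0, 0], "fingers": -1}
    - {"slide": [-0.018, 0.194, 0], "delta_rot": [0, 0, 0], "fingers": -1}
    - {"slide": [0, 0, 0], "delta_rot": [0, 0, 0], "fingers": -1}
    - {"slide": [0, 0, 0], "delta_rot": [0, 0, 0], "fingers": -1}

```text
time_s: 5.8
tcp_pos: [0.4843, 0.101, 0.1841]
eef_rot: [-180.0, 0.0, 4.5]
contact_force: [0.5, -0.2, -2.0]
gripper_width: 0.022
gripper_force: 39.9
```

Run:
```python
from h import *
c=cam('wrist'); save(c,'wrist3'); cv2.imwrite('pics/wrist3.png',c['image'])
u,v=pix(c,[.566,.1024,.05]); R,p,s=tool(); print(u,v,p,s['eef_rot'],s['contact_force'])
# dark ellipse near the prediction
g=cv2.medianBlur(cv2.cvtColor(c['image'],cv2.COLOR_BGR2GRAY),3)
m=(g<90).astype(np.uint8)
for k in cv2.findContours(m,cv2.RETR_LIST,cv2.CHAIN_APPROX_NONE)[0]:
    if len(k)>20:
        (x,y),ax,an=cv2.fitEllipse(k)
        if np.hypot(x-u,y-v)<40 and ax[1]<60: print((x,y),ax,at_z(c,x,y,.05))
```

```text
324.5150570471863 91.29842513182564 [0.48434011 0.10132054 0.18402441] [-1.79996927e+02  7.57421053e-03  4.58261009e+00] [-0.37473489 -1.51602221 -0.51830961]
(336.5096435546875, 126.75558471679688) (6.138205051422119, 15.667069435119629) [0.5393 0.0904 0.05  ]
(327.2466125488281, 88.9933090209961) (18.196502685546875, 25.06538200378418) [0.5679 0.1004 0.05  ]
```

View pics/wrist3.png

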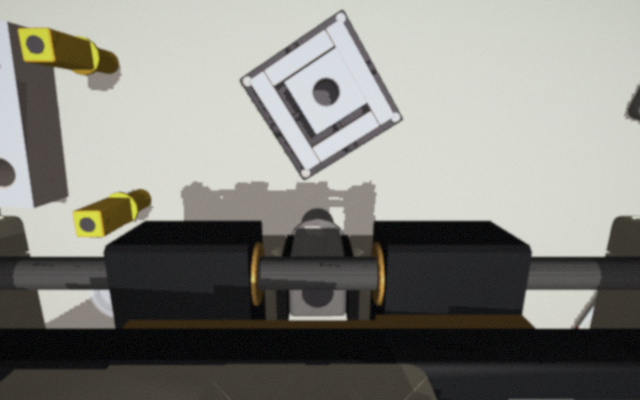

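The wrist view shows the bore at about (326,92), clear of the held gauge. I'll fit its full rim with a higher threshold.

Run:
```python
from h import *
c=load('wrist3')
g=cv2.cvtColor(c['image'],cv2.COLOR_BGR2GRAY)
print(g[92,305:350]); print(g[72:114,326])
g=cv2.resize(g,None,fx=4,fy=4,interpolation=cv2.INTER_CUBIC)
for th in(130,145,160,175):
  for k in cv2.findContours((g<th).astype(np.uint8),cv2.RETR_LIST,cv2.CHAIN_APPROX_NONE)[0]:
    if len(k)>150:
        (x,y),ax,an=cv2.fitEllipse(k); x,y=(x-1.5)/4,(y-1.5)/4
        if np.hypot(x-326,y-92)<6 and ax[1]<150: print(th,(x,y),np.array(ax)/4,at_z(c,x,y,.05))
# corners of base plate (z .010) -> holder centre
P=np.array([at_z(c,u,v,.010) for u,v in((342,11),(402,118),(305,179),(240,80))]);print(P,P.mean(0))
```

```text
[220 221 221 221 221 217 202 165 124 103 101 103 105  99 104 105  99 102
 103 103 101  98  91  74  62  56  55  58  54  55  55  52  56  86 138 185
 213 219 220 220 220 223 221 221 219]
[220 221 219 218 205 169 115  68  48  48  51  53  55  54  56  57  54  57
  66  85  98 102 101 103 101 105 104 102 106 101 101 108 116 143 176 207
 218 222 222 221 222 221]
130 (325.836669921875, 91.23806762695312) [25.750494   26.76934433] [0.5661 0.1014 0.05  ]
145 (325.79400634765625, 91.3111572265625) [26.33944702 27.40797806] [0.5661 0.1014 0.05  ]
160 (325.7622985839844, 91.35379028320312) [26.94050789 28.01956367] [0.566  0.1014 0.05  ]
175 (325.7608947753906, 91.40203857421875) [27.5663414  28.72125244] [0.566  0.1014 0.05  ]
[[0.635  0.0923 0.01  ]
 [0.5506 0.0289 0.01  ]
 [0.4868 0.1137 0.01  ]
 [0.5721 0.1781 0.01  ]] [0.561125 0.10325  0.01    ]
```

>>> play_rows:
  rows:
    - {"slide": [0.1, 0, 0], "delta_rot": [0.625, 0, 0], "fingers": -1}
    - {"slide": [0.15, 0, 0], "delta_rot": [0.625, 0, 0], "fingers": -1}
    - {"slide": [0.15, 0, 0], "delta_rot": [0.625, 0, 0], "fingers": -1}
    - {"slide": [0.1, 0, 0], "delta_rot": [0.625, 0, 0], "fingers": -1}
    - {"slide": [0, 0, 0], "delta_rot": [0, 0, 0], "fingers": -1}
    - {"slide": [0, 0, 0], "delta_rot": [0, 0, 0], "fingers": -1}
    - {"slide": [0, 0, 0], "delta_rot": [0, 0, 0], "fingers": -1}

```text
time_s: 6.72
tcp_pos: [0.5584, 0.1074, 0.1841]
eef_rot: [-168.6, 0.0, 4.6]
contact_force: [-0.1, 0.2, -0.7]
gripper_width: 0.0217
gripper_force: 39.9
```

```bash
cat >> h.py <<'E'
B=np.array([.566,.1014,.05]); OFF=.0476
def foot(R=None,p=None):
    if R is None: R,p,_=tool()
    return p+R[:,2]*OFF
def rep(target=None,lean=None,yaw=4.6):
    """target: foot relative to the bore (world, mm); lean deg"""
    R,p,s=tool(); print('t',s['time_s'],'foot-B mm',((foot(R,p)-B)*1e3).round(2),'lean',(180-abs(s['eef_rot'][0])).round(2),s['eef_rot'].round(2),'F',s['contact_force'].round(1),'M',s['moment'].round(2),'w',round(s['gripper_width'],4))
    if target is not None:
        Rt=Ro.from_euler('xyz',[180+lean,0,yaw],degrees=True).as_matrix()
        plan(B+np.array(target)/1e3-Rt[:,2]*OFF,[180+lean,0,yaw])
E
python3 - <<'E'
from h import *
rep([0,2,15],11.5)
E
```

```text
t 6.725 foot-B mm [-8.33 15.38 87.46] lean 11.43 [-1.6857e+02  1.0000e-02  4.6400e+00] F [-0.1  0.2 -0.7] M [-0.8  -0.02 -0.02] w 0.0217
total slide (fs, current tool axes) [0.048 0.188 0.455] turn (fs) [0.016 0.005 0.008]
```

>>> play_rows:
  rows:
    - {"slide": [0.024, 0.094, 0.15], "delta_rot": [0, 0, 0], "fingers": -1}
    - {"slide": [0.024, 0.094, 0.15], "delta_rot": [0, 0, 0], "fingers": -1}
    - {"slide": [0, 0, 0.1], "delta_rot": [0, 0, 0], "fingers": -1}
    - {"slide": [0, 0, 0.05], "delta_rot": [0, 0, 0], "fingers": -1}
    - {"slide": [0, 0, 0], "delta_rot": [0, 0, 0], "fingers": -1}
    - {"slide": [0, 0, 0], "delta_rot": [0, 0, 0], "fingers": -1}
    - {"slide": [0, 0, 0], "delta_rot": [0, 0, 0], "fingers": -1}
    - {"slide": [0, 0, 0], "delta_rot": [0, 0, 0], "fingers": -1}

```text
time_s: 7.72
tcp_pos: [0.5676, 0.0933, 0.1128]
eef_rot: [-168.5, -0.0, 4.6]
contact_force: [0.1, 0.3, -1.8]
gripper_width: 0.022
gripper_force: 39.9
```

Run:
```python
from h import *
rep([0,2,3],11.5)
a=cam('scene');b=cam('side');w=cam('wrist')
u,v=map(int,pix(a,B));u2,v2=map(int,pix(b,B))
f=lambda i,u,v,s:cv2.resize(i[v-s*3//4:v+s*3//4,u-s:u+s],(400,300),interpolation=2)
cv2.imwrite('pics/hov.png',np.vstack([np.hstack([f(a['image'],u,v,36),f(b['image'],u2,v2,36)]),np.hstack([f(w['image'],320,200,120),f(w['image'],320,200,60)])]))
```

```text
t 7.725 foot-B mm [ 0.88  1.33 16.15] lean 11.47 [-1.6853e+02 -4.0000e-02  4.5700e+00] F [ 0.1  0.3 -1.8] M [-0.86 -0.11 -0.02] w 0.022
total slide (fs, current tool axes) [-0.005  0.013  0.087] turn (fs) [ 0.007 -0.01  -0.004]
```

View pics/hov.png

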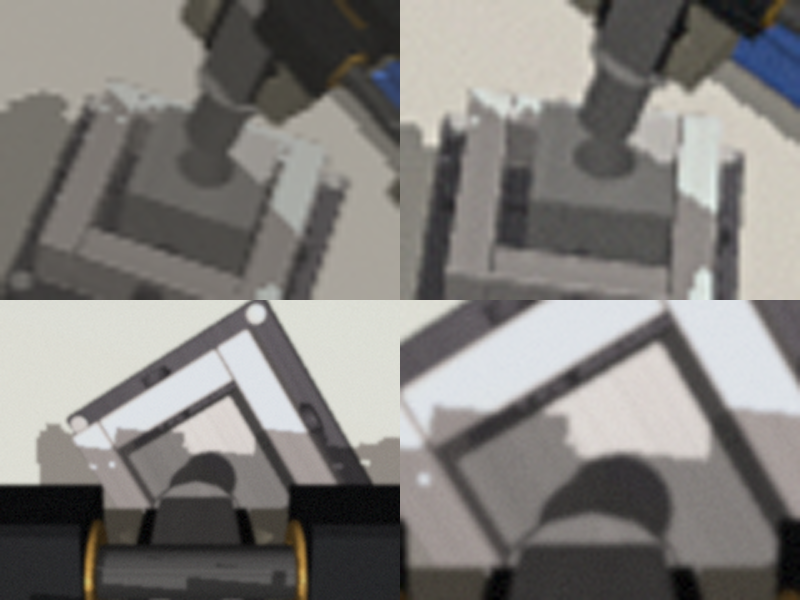

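>>> play_rows:
  rows:
    - {"slide": [-0.003, 0.006, 0.045], "delta_rot": [0, 0, 0], "fingers": -1}
    - {"slide": [-0.003, 0.007, 0.042], "delta_rot": [0, 0, 0], "fingers": -1}
    - {"slide": [0, 0, 0], "delta_rot": [0, 0, 0], "fingers": -1}
    - {"slide": [0, 0, 0], "delta_rot": [0, 0, 0], "fingers": -1}
    - {"slide": [0, 0, 0], "delta_rot": [0, 0, 0], "fingers": -1}

```text
time_s: 8.5
tcp_pos: [0.5667, 0.0939, 0.0994]
eef_rot: [-168.5, -0.0, 4.6]
contact_force: [-0.0, -0.2, -2.0]
gripper_width: 0.0218
gripper_force: 39.9
```

Run:
```python
from h import *
rep([0,2,0],11.5)
```

```text
t 8.5 foot-B mm [-0.09  1.9   2.7 ] lean 11.46 [-1.6854e+02 -2.0000e-02  4.5800e+00] F [-0.  -0.2 -2. ] M [-0.79 -0.08 -0.01] w 0.0218
total slide (fs, current tool axes) [0.001 0.003 0.018] turn (fs) [ 0.009 -0.005 -0.004]
```

Tracking is good. Next I feel downward in 1 mm steps.

>>> play_rows:
  rows:
    - {"slide": [0, 0.001, 0.0065], "delta_rot": [0, 0, 0], "fingers": -1}
    - {"slide": [0, 0, 0], "delta_rot": [0, 0, 0], "fingers": -1}
    - {"slide": [0, 0.001, 0.0065], "delta_rot": [0, 0, 0], "fingers": -1}
    - {"slide": [0, 0, 0], "delta_rot": [0, 0, 0], "fingers": -1}

```text
time_s: 9.0
tcp_pos: [0.5664, 0.0939, 0.0971]
eef_rot: [-168.5, 0.0, 4.6]
contact_force: [-0.2, -0.2, -1.5]
gripper_width: 0.0218
gripper_force: 39.9
```

>>> play_rows:
  rows:
    - {"slide": [0, 0.001, 0.0065], "delta_rot": [0, 0, 0], "fingers": -1}
    - {"slide": [0, 0, 0], "delta_rot": [0, 0, 0], "fingers": -1}

```text
time_s: 9.25
tcp_pos: [0.5664, 0.094, 0.0961]
eef_rot: [-168.5, 0.0, 4.6]
contact_force: [0.0, 0.3, -1.4]
gripper_width: 0.0216
gripper_force: 39.9
```

>>> play_rows:
  rows:
    - {"slide": [0, 0.001, 0.0065], "delta_rot": [0, 0, 0], "fingers": -1}
    - {"slide": [0, 0, 0], "delta_rot": [0, 0, 0], "fingers": -1}

```text
time_s: 9.5
tcp_pos: [0.5667, 0.094, 0.0953]
eef_rot: [-168.5, -0.0, 4.6]
contact_force: [0.2, -0.4, -0.9]
gripper_width: 0.0219
gripper_force: 39.9
```

Run:
```python
from h import *
rep([0,2,-2],11.5)
```

```text
t 9.5 foot-B mm [-0.08  2.01 -1.39] lean 11.45 [-1.6855e+02 -2.0000e-02  4.5800e+00] F [ 0.2 -0.4 -0.9] M [-0.91 -0.36 -0.07] w 0.0219
total slide (fs, current tool axes) [0.001 0.001 0.004] turn (fs) [ 0.01  -0.005 -0.004]
```

>>> play_rows:
  rows:
    - {"slide": [0, 0.001, 0.0045], "delta_rot": [0, 0, 0], "fingers": -1}
    - {"slide": [0, 0, 0], "delta_rot": [0, 0, 0], "fingers": -1}
    - {"slide": [0, 0, 0], "delta_rot": [0, 0, 0], "fingers": -1}

```text
time_s: 9.88
tcp_pos: [0.5668, 0.094, 0.0949]
eef_rot: [-168.5, -0.0, 4.6]
contact_force: [-0.4, -2.2, 3.0]
gripper_width: 0.022
gripper_force: 39.9
```

>>> play_rows:
  rows:
    - {"slide": [0, 0.001, 0.0045], "delta_rot": [0, 0, 0], "fingers": -1}
    - {"slide": [0, 0, 0], "delta_rot": [0, 0, 0], "fingers": -1}
    - {"slide": [0, 0, 0], "delta_rot": [0, 0, 0], "fingers": -1}

```text
time_s: 10.25
tcp_pos: [0.5669, 0.094, 0.0947]
eef_rot: [-168.5, -0.1, 4.6]
contact_force: [-0.3, -1.3, 8.6]
gripper_width: 0.0214
gripper_force: 39.9
```

Run:
```python
from h import *
rep([0,2,-2],11.5)
```

```text
t 10.25 foot-B mm [ 0.15  2.   -1.95] lean 11.46 [-1.6854e+02 -6.0000e-02  4.5900e+00] F [-0.3 -1.3  8.6] M [-0.59  0.56  0.12] w 0.0214
total slide (fs, current tool axes) [-0.001  0.     0.   ] turn (fs) [ 0.008 -0.014  0.   ]
```

Contact at −1.95 mm matches the high edge resting on the rim with the low edge inside the bore (predicted −2.0). Next I slide toward the lean side.

>>> play_rows:
  rows:
    - {"slide": [0, 0.0055, -0.003], "delta_rot": [0, 0, 0], "fingers": -1}
    - {"slide": [0, 0, 0], "delta_rot": [0, 0, 0], "fingers": -1}

```text
time_s: 10.5
tcp_pos: [0.5668, 0.0931, 0.0943]
eef_rot: [-168.5, -0.0, 4.6]
contact_force: [1.0, -1.2, 2.4]
gripper_width: 0.0219
gripper_force: 39.9
```

>>> play_rows:
  rows:
    - {"slide": [0, 0.004, -0.001], "delta_rot": [0, 0, 0], "fingers": -1}
    - {"slide": [0, 0, 0], "delta_rot": [0, 0, 0], "fingers": -1}

```text
time_s: 10.75
tcp_pos: [0.5664, 0.0924, 0.0937]
eef_rot: [-168.5, 0.0, 4.6]
contact_force: [0.9, 0.3, -2.2]
gripper_width: 0.022
gripper_force: 39.9
```

Run:
```python
from h import *
rep([0,0,-3],11.5)
```

```text
t 10.75 foot-B mm [-0.41  0.41 -2.95] lean 11.45 [-1.6855e+02  4.0000e-02  4.5600e+00] F [ 0.9  0.3 -2.2] M [-1.09 -0.44 -0.09] w 0.022
total slide (fs, current tool axes) [ 0.002  0.003 -0.   ] turn (fs) [ 0.011  0.007 -0.009]
```

It dropped in freely, with foot at −3 mm and almost no force. Now I straighten about the foot in stages.

>>> play_rows:
  rows:
    - {"slide": [0.001, -0.0127, 0.002], "delta_rot": [-0.5, 0, 0], "fingers": -1}
    - {"slide": [0, 0, 0], "delta_rot": [0, 0, 0], "fingers": -1}

```text
time_s: 11.0
tcp_pos: [0.5663, 0.0945, 0.0938]
eef_rot: [-170.9, 0.0, 4.7]
contact_force: [2.3, -2.1, -2.2]
gripper_width: 0.0219
gripper_force: 39.9
```

>>> play_rows:
  rows:
    - {"slide": [0.001, -0.0127, 0.002], "delta_rot": [-0.5, 0, 0], "fingers": -1}
    - {"slide": [0, 0, 0], "delta_rot": [0, 0, 0], "fingers": -1}

```text
time_s: 11.25
tcp_pos: [0.5663, 0.0964, 0.0939]
eef_rot: [-173.1, 0.0, 4.7]
contact_force: [2.4, -1.6, -2.8]
gripper_width: 0.0222
gripper_force: 39.9
```

Run:
```python
from h import *
rep([0,0,-4],4)
```

```text
t 11.25 foot-B mm [-0.21  0.64 -3.32] lean 6.87 [-1.7313e+02  3.0000e-02  4.6500e+00] F [ 2.4 -1.6 -2.8] M [-1.89 -0.84 -0.09] w 0.0222
total slide (fs, current tool axes) [ 0.001 -0.011  0.004] turn (fs) [-0.626  0.009  0.011]
```

>>> play_rows:
  rows:
    - {"slide": [0.003, -0.01, 0.002], "delta_rot": [-0.5, 0, 0], "fingers": -1}
    - {"slide": [0, 0, 0], "delta_rot": [0, 0, 0], "fingers": -1}

```text
time_s: 11.5
tcp_pos: [0.5665, 0.0981, 0.0939]
eef_rot: [-175.4, 0.0, 4.6]
contact_force: [1.3, -2.0, -2.1]
gripper_width: 0.0216
gripper_force: 39.9
```

>>> play_rows:
  rows:
    - {"slide": [0.002, -0.011, 0.002], "delta_rot": [-0.5, 0, 0], "fingers": -1}
    - {"slide": [0, 0, 0], "delta_rot": [0, 0, 0], "fingers": -1}

```text
time_s: 11.75
tcp_pos: [0.5666, 0.0998, 0.0937]
eef_rot: [-177.6, 0.1, 4.6]
contact_force: [0.4, -0.4, -2.3]
gripper_width: 0.0216
gripper_force: 39.9
```

Run:
```python
from h import *
rep([0,0,-5],0)
```

```text
t 11.75 foot-B mm [ 0.36  0.3  -3.88] lean 2.35 [-1.7765e+02  6.0000e-02  4.6200e+00] F [ 0.4 -0.4 -2.3] M [-0.49 -0.11  0.  ] w 0.0216
total slide (fs, current tool axes) [-0.003 -0.011  0.008] turn (fs) [-0.514  0.012  0.005]
```

Nearly free of force, so I finish straightening and slide down gently.

>>> play_rows:
  rows:
    - {"slide": [0, -0.011, 0.003], "delta_rot": [-0.51, 0, 0], "fingers": -1}
    - {"slide": [0, 0, 0], "delta_rot": [0, 0, 0], "fingers": -1}

```text
time_s: 12.0
tcp_pos: [0.5665, 0.1015, 0.0933]
eef_rot: [-180.0, 0.0, 4.6]
contact_force: [-0.6, -0.6, -0.9]
gripper_width: 0.0218
gripper_force: 39.9
```

>>> play_rows:
  rows:
    - {"slide": [0, 0, 0.01], "delta_rot": [0, 0, 0], "fingers": -1}
    - {"slide": [0, 0, 0.01], "delta_rot": [0, 0, 0], "fingers": -1}
    - {"slide": [0, 0, 0], "delta_rot": [0, 0, 0], "fingers": -1}

```text
time_s: 12.38
tcp_pos: [0.5669, 0.101, 0.0904]
eef_rot: [180.0, 0.0, 4.5]
contact_force: [0.3, -0.5, -0.9]
gripper_width: 0.0218
gripper_force: 39.9
```

Run:
```python
from h import *
rep([0,0,-12],0)
```

```text
t 12.375 foot-B mm [ 0.84 -0.45 -7.19] lean 0.03 [1.7997e+02 2.0000e-02 4.5500e+00] F [ 0.3 -0.5 -0.9] M [-0.05 -0.03 -0.01] w 0.0218
total slide (fs, current tool axes) [-0.005 -0.003  0.032] turn (fs) [ 0.006  0.004 -0.011]
```

>>> play_rows:
  rows:
    - {"slide": [0, 0, 0.01], "delta_rot": [0, 0, 0], "fingers": -1}
    - {"slide": [0, 0, 0.01], "delta_rot": [0, 0, 0], "fingers": -1}
    - {"slide": [0, 0, 0.01], "delta_rot": [0, 0, 0], "fingers": -1}
    - {"slide": [0, 0, 0], "delta_rot": [0, 0, 0], "fingers": -1}

```text
time_s: 12.88
tcp_pos: [0.5668, 0.1012, 0.0859]
eef_rot: [179.9, 0.0, 4.6]
contact_force: [-0.1, 0.5, -1.8]
gripper_width: 0.022
gripper_force: 39.9
```

>>> play_rows:
  rows:
    - {"slide": [0, 0, 0.01], "delta_rot": [0, 0, 0], "fingers": -1}
    - {"slide": [0, 0, 0.01], "delta_rot": [0, 0, 0], "fingers": -1}
    - {"slide": [0, 0, 0.01], "delta_rot": [0, 0, 0], "fingers": -1}
    - {"slide": [0, 0, 0], "delta_rot": [0, 0, 0], "fingers": -1}

```text
time_s: 13.38
tcp_pos: [0.5669, 0.1012, 0.0814]
eef_rot: [179.9, 0.0, 4.6]
contact_force: [-0.9, -0.1, -1.6]
gripper_width: 0.0217
gripper_force: 39.9
```

Run:
```python
from h import *
rep([0,0,-35],0)
```

```text
t 13.375 foot-B mm [  0.87  -0.21 -16.19] lean 0.05 [1.7995e+02 1.0000e-02 4.5700e+00] F [-0.9 -0.1 -1.6] M [-0.04  0.02 -0.01] w 0.0217
total slide (fs, current tool axes) [-0.006 -0.002  0.125] turn (fs) [ 0.011  0.003 -0.006]
```

Sliding freely, so I continue.

>>> play_rows:
  rows:
    - {"slide": [0, 0, 0.01], "delta_rot": [0, 0, 0], "fingers": -1}
    - {"slide": [0, 0, 0.01], "delta_rot": [0, 0, 0], "fingers": -1}
    - {"slide": [0, 0, 0.01], "delta_rot": [0, 0, 0], "fingers": -1}
    - {"slide": [0, 0, 0.01], "delta_rot": [0, 0, 0], "fingers": -1}
    - {"slide": [0, 0, 0], "delta_rot": [0, 0, 0], "fingers": -1}

```text
time_s: 14.0
tcp_pos: [0.5669, 0.1012, 0.0754]
eef_rot: [179.9, 0.0, 4.6]
contact_force: [-0.5, -0.4, -1.4]
gripper_width: 0.0217
gripper_force: 39.9
```

>>> play_rows:
  rows:
    - {"slide": [0, 0, 0.01], "delta_rot": [0, 0, 0], "fingers": -1}
    - {"slide": [0, 0, 0.01], "delta_rot": [0, 0, 0], "fingers": -1}
    - {"slide": [0, 0, 0.01], "delta_rot": [0, 0, 0], "fingers": -1}
    - {"slide": [0, 0, 0.01], "delta_rot": [0, 0, 0], "fingers": -1}
    - {"slide": [0, 0, 0], "delta_rot": [0, 0, 0], "fingers": -1}

```text
time_s: 14.62
tcp_pos: [0.5668, 0.1012, 0.0694]
eef_rot: [179.9, 0.0, 4.6]
contact_force: [0.7, -0.2, -0.4]
gripper_width: 0.0216
gripper_force: 39.9
```

>>> play_rows:
  rows:
    - {"slide": [0, 0, 0.01], "delta_rot": [0, 0, 0], "fingers": -1}
    - {"slide": [0, 0, 0.01], "delta_rot": [0, 0, 0], "fingers": -1}
    - {"slide": [0, 0, 0.01], "delta_rot": [0, 0, 0], "fingers": -1}
    - {"slide": [0, 0, 0], "delta_rot": [0, 0, 0], "fingers": -1}

```text
time_s: 15.12
tcp_pos: [0.5669, 0.1012, 0.0649]
eef_rot: [179.9, 0.0, 4.6]
contact_force: [0.2, -0.8, -1.2]
gripper_width: 0.0216
gripper_force: 39.9
```

Run:
```python
from h import *
rep([0,0,-36],0)
```

```text
t 15.125 foot-B mm [  0.85  -0.23 -32.69] lean 0.05 [1.7995e+02 1.0000e-02 4.5700e+00] F [ 0.2 -0.8 -1.2] M [-0.03 -0.01  0.05] w 0.0216
total slide (fs, current tool axes) [-0.006 -0.002  0.022] turn (fs) [ 0.011  0.003 -0.006]
```

>>> play_rows:
  rows:
    - {"slide": [0, 0, 0.008], "delta_rot": [0, 0, 0], "fingers": -1}
    - {"slide": [0, 0, 0.008], "delta_rot": [0, 0, 0], "fingers": -1}
    - {"slide": [0, 0, 0], "delta_rot": [0, 0, 0], "fingers": -1}

```text
time_s: 15.5
tcp_pos: [0.5669, 0.1012, 0.0626]
eef_rot: [180.0, 0.0, 4.6]
contact_force: [0.6, 0.3, -1.3]
gripper_width: 0.0219
gripper_force: 39.9
```

>>> play_rows:
  rows:
    - {"slide": [0, 0, 0.004], "delta_rot": [0, 0, 0], "fingers": -1}
    - {"slide": [0, 0, 0], "delta_rot": [0, 0, 0], "fingers": -1}

```text
time_s: 15.75
tcp_pos: [0.567, 0.1013, 0.0621]
eef_rot: [180.0, -0.0, 4.6]
contact_force: [0.7, 0.3, -1.8]
gripper_width: 0.0215
gripper_force: 39.9
```

>>> play_rows:
  rows:
    - {"slide": [0, 0, 0.003], "delta_rot": [0, 0, 0], "fingers": -1}
    - {"slide": [0, 0, 0], "delta_rot": [0, 0, 0], "fingers": -1}
    - {"slide": [0, 0, 0], "delta_rot": [0, 0, 0], "fingers": -1}

```text
time_s: 16.12
tcp_pos: [0.567, 0.1012, 0.0616]
eef_rot: [180.0, -0.0, 4.6]
contact_force: [-0.0, -0.3, -0.9]
gripper_width: 0.0216
gripper_force: 39.9
```

>>> play_rows:
  rows:
    - {"slide": [0, 0, 0.003], "delta_rot": [0, 0, 0], "fingers": -1}
    - {"slide": [0, 0, 0], "delta_rot": [0, 0, 0], "fingers": -1}
    - {"slide": [0, 0, 0], "delta_rot": [0, 0, 0], "fingers": -1}

```text
time_s: 16.5
tcp_pos: [0.567, 0.1013, 0.0615]
eef_rot: [180.0, -0.0, 4.6]
contact_force: [-2.2, 1.0, 5.3]
gripper_width: 0.022
gripper_force: 39.9
```

>>> play_rows:
  rows:
    - {"slide": [0, 0, 0.002], "delta_rot": [0, 0, 0], "fingers": -1}
    - {"slide": [0, 0, 0], "delta_rot": [0, 0, 0], "fingers": -1}
    - {"slide": [0, 0, 0], "delta_rot": [0, 0, 0], "fingers": -1}

```text
time_s: 16.88
tcp_pos: [0.5671, 0.1013, 0.0615]
eef_rot: [180.0, -0.0, 4.6]
contact_force: [-3.0, 0.0, 7.6]
gripper_width: 0.0215
gripper_force: 39.9
```

The collar is seated. I'll ease off, open and withdraw.

>>> play_rows:
  rows:
    - {"slide": [0, 0, -0.004], "delta_rot": [0, 0, 0], "fingers": -1}
    - {"slide": [0, 0, 0], "delta_rot": [0, 0, 0], "fingers": -0.3}
    - {"slide": [0, 0, 0], "delta_rot": [0, 0, 0], "fingers": 0.2}
    - {"slide": [0, 0, 0], "delta_rot": [0, 0, 0], "fingers": 0.2}
    - {"slide": [0, 0, 0], "delta_rot": [0, 0, 0], "fingers": 0.2}
    - {"slide": [0, 0, 0], "delta_rot": [0, 0, 0], "fingers": 0.2}

```text
time_s: 17.62
tcp_pos: [0.5669, 0.1013, 0.0615]
eef_rot: [180.0, 0.0, 4.6]
contact_force: [0.1, 0.3, -0.3]
gripper_width: 0.0524
gripper_force: 0.0
```

>>> play_rows:
  rows:
    - {"slide": [0, 0, -0.05], "delta_rot": [0, 0, 0], "fingers": 0.2}
    - {"slide": [0, 0, -0.15], "delta_rot": [0, 0, 0], "fingers": 0.2}
    - {"slide": [0, 0, -0.3], "delta_rot": [0, 0, 0], "fingers": 0.2}
    - {"slide": [0, 0, -0.3], "delta_rot": [0, 0, 0], "fingers": 0.2}
    - {"slide": [-0.3, 0, 0], "delta_rot": [0, 0, 0], "fingers": 0.2}
    - {"slide": [-0.3, 0, 0], "delta_rot": [0, 0, 0], "fingers": 0.2}
    - {"slide": [0, 0, 0], "delta_rot": [0, 0, 0], "fingers": 0.2}

```text
time_s: 18.5
tcp_pos: [0.4749, 0.0936, 0.1826]
eef_rot: [-180.0, -0.1, 4.6]
contact_force: [0.5, 0.7, 0.3]
gripper_width: 0.0529
gripper_force: 0.0
```

Run:
```python
from h import *
a=cam('scene');b=cam('side')
u,v=map(int,pix(a,B+[0,0,.03]));u2,v2=map(int,pix(b,B+[0,0,.03]))
f=lambda i,u,v,s:cv2.resize(i[v-s*3//4:v+s*3//4,u-s:u+s],(400,300),interpolation=2)
cv2.imwrite('pics/end.png',np.hstack([f(a['image'],u,v,44),f(b['image'],u2,v2,44)]))
```

```text
(no output)
```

View pics/end.png

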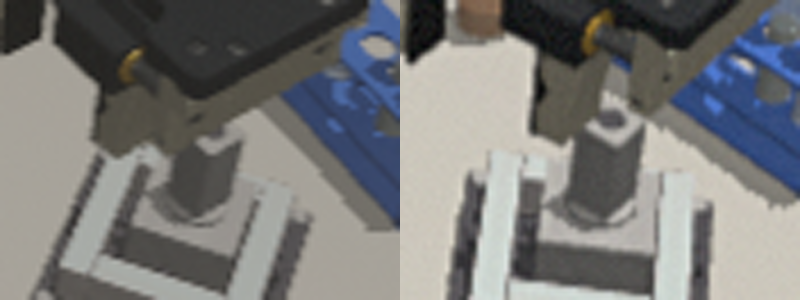

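The gauge stands upright with its collar flat on the die, and the gripper is clear of it. I'm handing in.

```bash
python3 -c "
from plant import r
print(r.close_job())"
```

```text
the job is handed in; nothing more can be done
None
```

The square-handled gauge is fully home in the die bore, collar on the die, released and handed in; the seating force was about 8–10 N, and I saw no contact with the bystanders.

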